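# Zero the bangle gauge and set its end nut with running clearance

## Task

Get the bangle gauge ready for a run-out check: first turn the black knob on its dial until the pointer reads zero (the long mark), and leave it there. Then screw the knurled brass end nut on the mandrel down until it bottoms out, back it off a quarter turn so the bangle can spin, and keep it there: the program finishes while the gripper is still holding the nut, not letting go. Leave the wares and tools lying around undisturbed.

Things in the scene. Friction and masses are not known exactly. Their poses are not given: they have to be found in the camera images.
- gauge: The gauge, fixed to the table anywhere in the work area, turned up to 75 degrees either way: aluminium base plate 110 x 270 x 12 mm (x, y, z), origin under its centre on the table, z up. At y = +80 mm a grey block 100 mm square with the dial on top; at y = -80 mm the steel mandrel, 60 mm diameter, top at 45 mm, a 70 mm brass bangle round it and the nut on top.
- dial_turn (a joint): Angle of the dial's pointer knob, rad, positive anticlockwise from above; 0 = pointer on the zero mark. Free from -1.2 to 2.4, light friction (0.06 N m), stays where left; no stop or detent at zero. Starts between 0.6 and 1.6, so it is turned clockwise to zero.
- dial_grip (a point): On the knob's vertical axis at the height to grip, 71 mm above the table. The knob is a round knurled black cylinder, 36 mm diameter, from 1 to 37 mm above the dial face (face 45 mm above the table). x axis along the pointer: a flat black blade 5 mm above the dial, seen only, no obstacle.
- pointer_tip (a point): Tip of the pointer, 40 mm from the knob's axis; turns with the knob.
- dial_zero (a point): Outer part of the long thick zero mark on the white dial face (94 mm diameter, short ticks every 15 degrees elsewhere), 44 mm from the knob's axis towards the plate's +x; fixed to the gauge.
- end_nut: The knurled brass end nut (this frame rises with it but does not turn): origin at the centre of its underside, z up. Flange 72 mm across, 5 mm thick at the bottom, above it the round knurled grip, 40 mm diameter, from 5 to 40 mm; a 12 mm stud shows up to 13 mm above its top. A dark bar on the flange shows its turning. Bottomed out, the underside is 45 mm above the table.
- nut_turn (a joint): How far the nut is unscrewed, rad, positive anticlockwise from above (right-hand thread: clockwise screws it down). 0 = bottomed out on the mandrel, a hard stop; it rises 4 mm per full turn, at most 4.5 rad. Light friction (0.08 N m) holds it where it is left. Starts between 1.9 and 3.2.
- nut_grip (a point): On the nut's axis at the height to grip, 27 mm above the nut's underside (72 mm above the table when bottomed).
- bell: Bystander: brass hand bell, 52 mm diameter, 70 mm tall, origin under its centre; beside the gauge.
- candle_cup: Bystander: small brass cup on three legs, 80 mm tall, about 60 mm across, origin under its centre; beside the gauge.
- bird: Bystander: brass bird figure on a round foot, 50 mm tall, 77 mm long, origin under its foot; beside the gauge.
- bangle_1: Bystander: loose brass bangle lying flat, 68 mm across, 7 mm high, origin under its centre; beside the gauge.
- bangle_2: Bystander: loose steel bangle lying flat, 72 mm across, 8 mm high, origin under its centre; to the right of the gauge.
- driver: Bystander: screwdriver with wooden handle lying along its x, 200 mm long, 26 mm thick, origin under its middle; to the left of the gauge.

How it is judged (in metres and radians):
On the way, in this order (a step that is already met when the one before it is completed fails the run):
1. the dial's pointer is turned to zero (within 0.12 rad) (value of joint dial_turn between -0.12 and 0.12 rad), for 0.3 s.
2. the nut is screwed down until it bottoms out (within 0.06 rad), the dial still at zero (all of step 1 and value of joint nut_turn below 0.06 rad), for 0.2 s.
3. the nut is backed off a quarter turn (1.22 to 1.92 rad) (value of joint nut_turn between 1.22 and 1.92 rad), for 0.2 s.
At the end, for the whole second after the job is handed in: The pointer reads zero within 0.12 rad (7 degrees); the nut stands a quarter turn off the stop (1.22 to 1.92 rad, i.e. 90 degrees give or take 20), still, with the fingers gripping it (more than 3 N, TCP within 30 mm of its grip point) through the last second (all of step 1 and all of step 3 and velocity of joint nut_turn between -0.1 and 0.1 rad/s and contact force between the fingers and end_nut above 3 N and distance between the grasp point and nut_grip below 0.03 m); the arm keeps its last pose, push and grip.
It fails at once if a bystander (bell, cup, bird, bangle or screwdriver) is pushed more than 25 mm (distance of any of bell, candle_cup, bangle_1, bangle_2, bird, driver from where it was at the start of the episode above 0.025 m).
It also fails if it takes over 54 s, if anything falls off the work surface, if the arm or the gripper's body presses on something with over 40 N, if the wrist force passes 120 N, or if a joint passes its speed limit or range.

## Robot

A 6-joint arm with a two-finger parallel gripper is mounted at the origin on the work surface. World frame = base frame: x ahead of the robot, y to its left, z up, the work surface at z = 0. Lengths are in mm, angles in rad, forces in N, time in s.
With the tool pointing down it reaches from about 350 to 950 mm from the base axis. Payload 17.4 kg.
Tool frame: the origin (TCP) lies between the finger pads, 19 mm behind the fingertips; this is the grasp point; z points along the fingers, y is the line along which they close (so a half turn about z gives the same grasp; the last joint's range is limited). The gripper opens to 93 mm and grips with 3 to 60 N. Pads are 15 mm wide; open, the fingers measure 128 mm over their backs; the gripper's body (75 mm by 188 mm) begins 65 mm behind the grasp point.
Start: joints at [1.179, 0.116, 1.442, -0, 1.584, -0.038], TCP at [233.872, 633.195, 237.446] pointing down, gripper open.
Joint ranges: [-2.83, 2.83], [-0.83, 2.19], [0.07, 2.5], [-1.14, 4.28], [0.01, 3], [-2.97, 2.97]. Speed limits (rad/s): [1.89, 1.89, 2.22, 3.14, 3.14, 3.14].

## Interface

Orientations are given as a 3x3 rotation matrix whose columns are the frame's x, y, z axes.
In Python, from cell import observe, capture, camera_info, finish_job gives the robot as it stands. The module is installed in compiled form; this text tells all that it offers.
- The arm moves only by the shell command python3 -m pendant 'ROWS' [FORCE]. ROWS is text: rows parted by semicolons, each of 5 numbers parted by spaces: the shift along the tool's x, y, z in m, then the turn about the tool's z in rad, then the finger opening in m, from 0 to 0.093. A call has 1 to 20 rows; each row shifts and turns the commanded pose from where the row before left it, along the tool's axes as they then stand; what a row does not reach is not made up. A row lasts 1/8 s, in which the tool goes at most 62.5 mm and 10.7 degrees, less where a joint would pass 70% of its speed; a pose out of reach is approached as far as the arm can. A call with a gripper value outside its range is refused whole. The fingers move at their own pace and stop on an object; FORCE is the grip in N (left out, the last holds). Time passes only in rows, so rows that do not move let the fingers close. It gives the time, the measured TCP pose, the force, the opening and the grip force at its end, in the units of the state.
- observe(): the state, without advancing time (a new reading comes with each control period).
- capture(name): name is "scene" or "top"; returns (picture, depth): 384x512x3 uint8, red, green, blue; 384x512 float32, mm along the optical axis (not along the pixel's ray), 0 where there is no reading.
- camera_info(name): a dict with "fx", "fy", "cx", "cy" (pixels), "D" ([k1, k2, p1, p2, k3] as OpenCV has them; the pictures are not rectified), "rvec" (rotation vector, rad) and "tvec" (3), from world to camera coordinates, as OpenCV has them. Camera axes: x right, y down, z forward; pixel columns grow to the right and rows downward; lengths in mm; the calibration is good to about 2 mm. A picture is of the moment at which its call begins. camera_info takes no time and is no camera call.
- finish_job(): hands the job in; it is judged then, once.
The state is a dict: "clock": time; "qpos": joint angles; "joint_vel": joint speeds; "effort": joint torques, N m; "eef_pos": TCP position; "tool_rot": TCP orientation; "ft_force": force on the tool from outside, world axes, zero at the start; "ft_torque": the same for the moment, N m; "gripper_width": opening from 0.0 (shut) to 1.0 (fully open); "grasp_force": force on a finger pad.
Only numpy, scipy, OpenCV 4.12 (cv2) and the standard library are available. Lean on these libraries where they do the work, as an engineer would, in place of code of your own. Each camera call takes 0.05 s, during which the arm holds its last target. There are 200 camera calls.

## Working session

There is one attempt and no reset: what is moved stays moved. The work goes in short steps, Python scripts to look and compute and a shell command to move; the robot and the scene stay as the last step left them, time stands still between calls to the robot, and variables do not carry over. Pictures are saved under pics/ and viewed, at most 10 in all, crops included, and the job is handed in when it is done.

```bash
mkdir -p pics
python3 - <<'E'
from cell import *
import cv2,numpy as np
for n in ("scene","top"):
    p,d=capture(n); cv2.imwrite(f"pics/{n}0.png",p[:,:,::-1]); np.save(n+"_d.npy",d); np.save(n+"_p.npy",p)
    print(n,camera_info(n))
s=observe(); print(s["clock"],s["eef_pos"],s["tool_rot"],s["ft_force"])
E
```

```text
scene {'fx': 366.4506612251343, 'fy': 366.4506612251343, 'cx': 257.0825629861531, 'cy': 192.96667609717053, 'D': array([-0.01320659,  0.        ,  0.        ,  0.        ,  0.        ]), 'rvec': array([ 1.34178624,  2.09995736, -0.97479826]), 'tvec': array([ 243.11558348, -280.15736054, 1402.34940459])}
top {'fx': 479.20427444944954, 'fy': 479.20427444944954, 'cx': 262.62463095584576, 'cy': 188.31809583124192, 'D': array([-0.20558159,  0.        ,  0.        ,  0.        ,  0.        ]), 'rvec': array([ 2.12258056, -2.12990282,  0.15562157]), 'tvec': array([  18.55622878,  601.72937075, 1257.89087016])}
0.1 [233.79486273 633.04907312 236.77517082] [[-9.38074696e-01  3.46432813e-01 -4.13452506e-04]
 [ 3.46433056e-01  9.38074202e-01 -9.64321584e-04]
 [ 5.37764903e-05 -1.04783929e-03 -9.99999450e-01]] [-0.20245325  0.21243491  0.51459908]
```

View pics/top0.png

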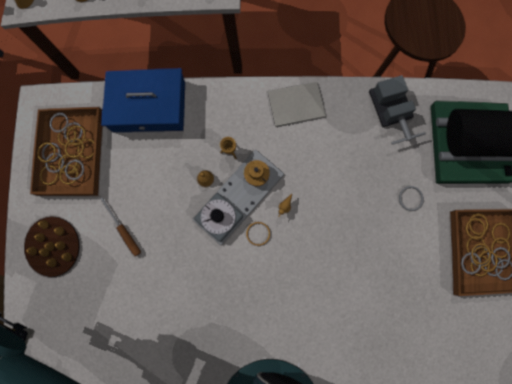

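View pics/scene0.png

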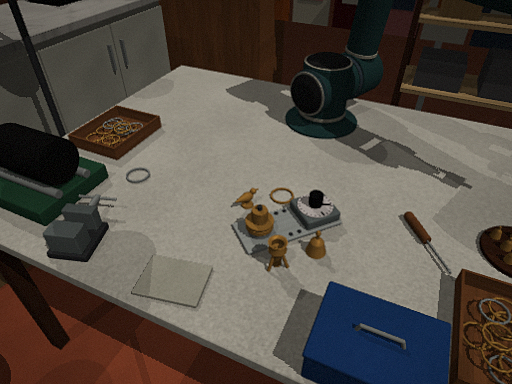

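The top view shows the dial at about (217,216) and the nut at about (257,174), with the bell (205,178), cup (229,146), bird (286,205) and bangle (259,233) around them.

```bash
cat > h.py <<'E'
from cell import *
import cv2,numpy as np
def ray(n,px,z):
    c=camera_info(n);K=np.array([[c["fx"],0,c["cx"]],[0,c["fy"],c["cy"]],[0,0,1]])
    R=cv2.Rodrigues(c["rvec"])[0];o=-R.T@c["tvec"]
    u=cv2.undistortPoints(np.array(px,float).reshape(-1,1,2),K,c["D"])[:,0]
    v=np.c_[u,np.ones(len(u))]@R
    return o+v*((z-o[2])/v[:,2])[:,None]
def proj(n,P):
    c=camera_info(n);K=np.array([[c["fx"],0,c["cx"]],[0,c["fy"],c["cy"]],[0,0,1]])
    return cv2.projectPoints(np.array(P,float).reshape(-1,1,3),c["rvec"],c["tvec"],K,c["D"])[0][:,0]
def dialmask(p,c,r=32):
    m=(p.min(2)>np.percentile(p[c[1]-12:c[1]+12,c[0]-12:c[0]+12].min(2),75)*.85).astype(np.uint8)
    return m
E
python3 - <<'E'
from h import *
p=np.load("top_p.npy");d=np.load("top_d.npy")
c=p[130:250,180:310]; cv2.imwrite("pics/crop1.png",cv2.resize(c[:,:,::-1],None,fx=5,fy=5,interpolation=cv2.INTER_CUBIC))
hsv=cv2.cvtColor(p,cv2.COLOR_RGB2HSV)
for q in [(217,216),(205,210),(225,228),(257,174),(257,166),(270,190),(195,240)]: print(q,p[q[1],q[0]],hsv[q[1],q[0]],d[q[1],q[0]])
p=np.load("scene_p.npy")
c=p[170:280,220:350]; cv2.imwrite("pics/crop2.png",cv2.resize(c[:,:,::-1],None,fx=5,fy=5,interpolation=cv2.INTER_CUBIC))
E
```

```text
(217, 216) [14 14 17] [120  45  17] 1267.4333
(205, 210) [123 118 124] [145  12 124] 1309.8137
(225, 228) [134 131 136] [138   9 136] 1300.9176
(257, 174) [116  86  45] [ 17 156 116] 1280.6545
(257, 166) [111  84  45] [ 18 152 111] 1282.0465
(270, 190) [69 68 69] [150   4  69] 1355.8059
(195, 240) [137 133 131] [ 10  11 137] 1339.7374
```

View pics/crop1.png

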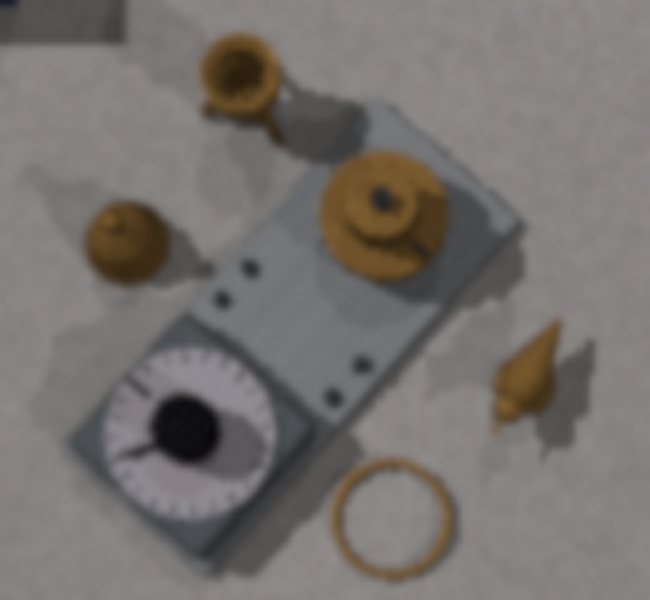

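View pics/crop2.png

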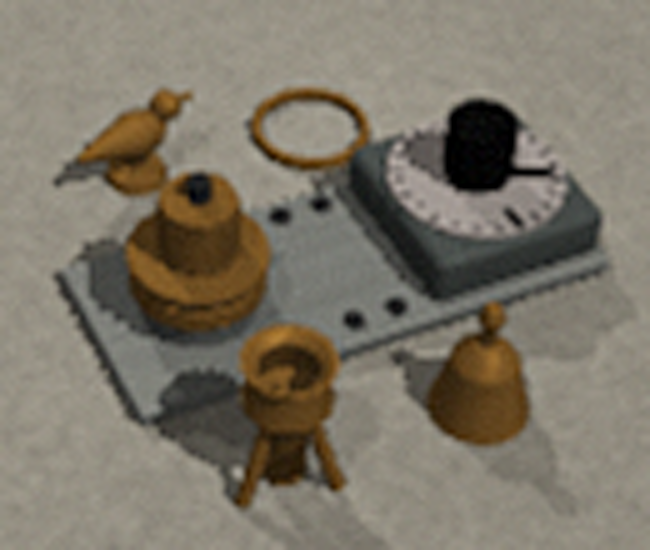

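Crop 1 (offset 180,130, scale 5) shows the zero mark at (137,385), the pointer tip at (122,457), the dial centre near (190,433) and the nut flange centre near (384,216). Next I measure these properly.

```bash
cat >> h.py <<'E'
def cen(n,p,box,kind):
    x0,y0,x1,y1=box;q=p[y0:y1,x0:x1];q=cv2.resize(q,None,fx=4,fy=4,interpolation=cv2.INTER_CUBIC)
    h=cv2.cvtColor(q,cv2.COLOR_RGB2HSV)
    m={"brass":(h[:,:,1]>90)&(h[:,:,2]>30),"white":h[:,:,2]>108,"black":h[:,:,2]<35}[kind].astype(np.uint8)
    cs=max(cv2.findContours(m,cv2.RETR_EXTERNAL,cv2.CHAIN_APPROX_NONE)[0],key=cv2.contourArea)
    e=cv2.fitEllipse(cv2.convexHull(cs))
    return (np.array(e[0])+.5)/4-.5+[x0,y0],np.array(e[1])/4
E
python3 - <<'E'
from h import *
t=np.load("top_p.npy");s=np.load("scene_p.npy")
for nm,box,k,z in [("dial",(196,194,240,236),"white",45),("knob",(209,206,228,226),"black",82),("nut",(240,156,275,190),"brass",51)]:
    c,a=cen("top",t,box,k); print(nm,c,a,ray("top",[c],z)[0])
c,a=cen("scene",s,(290,185,340,225),"white");print("dial scene",c,a,ray("scene",[c],45))
px=[(207.4,207),(204.4,221.4)];P=ray("top",px,45);print(P,ray("top",[(256.4,169.4)],98))
# scene: stud top, knob top, zero mark, pointer tip
print("sc",ray("scene",[(259.8,206)],98),ray("scene",[(316.4,192.5)],82),ray("scene",[(322.8,212.8)],45),ray("scene",[(330,204.2)],50))
# plate corners z=12
print(ray("top",[(180+380/5,130+100/5),(180+523/5,130+225/5)],12))
print(ray("scene",[(220+60/5,170+275/5),(220+143/5,170+420/5)],12))
E
```

```text
dial [217.38253784 216.21403885] [34.03017426 34.46702194] [526.17469239 140.05884503  45.        ]
knob [216.80815029 215.51937866] [11.81747341 12.94390583] [524.03306947 137.36926329  82.        ]
nut [256.33694077 172.66284561] [25.34573364 25.89521408] [645.26869144  33.64163916  51.        ]
dial scene [316.33475113 194.70668221] [43.93761826 56.8936882 ] [[487.11092203 132.37238227  45.        ]]
[[551.56448157 167.8497364   45.        ]
 [512.00273642 175.51478684  45.        ]] [[644.63651896  31.94757487  98.        ]]
sc [[647.46517643  36.31877446  98.        ]] [[522.38647901 139.48146865  82.        ]] [[548.94574305 169.23029725  45.        ]] [[514.70705116 177.69137559  50.        ]]
[[719.06202762  35.91647651  12.        ]
 [645.9345319  -44.88126594  12.        ]]
[[657.36166505 -37.03585634  12.        ]
 [727.03658773  44.09159394  12.        ]]
```

```bash
python3 -m pendant '-0.0277 -0.0227 0 0 0.093;-0.0277 -0.0227 0 0 0.093;-0.0277 -0.0227 0 0 0.093;-0.0277 -0.0227 0 0 0.093;-0.0277 -0.0227 0 0 0.093;-0.0277 -0.0227 0 0 0.093;-0.0277 -0.0227 0 0 0.093;-0.0277 -0.0227 0 0 0.093;-0.0277 -0.0227 0 0 0.093;-0.0277 -0.0227 0 0 0.093;-0.0277 -0.0227 0 0 0.093;-0.0277 -0.0227 0 0 0.093;-0.0277 -0.0227 0 0 0.093;-0.0277 -0.0227 0 0 0.093;-0.0277 -0.0227 0 0 0.093;-0.0277 -0.0227 0 0 0.093'
python3 -m pendant '0 0 0 -0.135 0.093;0 0 0 -0.135 0.093;0 0 0 -0.135 0.093;0 0 0 -0.135 0.093;0 0 0 -0.135 0.093;0 0 0 -0.135 0.093;0 0 0 -0.135 0.093;0 0 0 -0.135 0.093;0 0 0 0 0.093'
cat > st.py <<'E'
import sys
from h import *
s=observe();R=np.array(s["tool_rot"]);print("t",s["clock"],"q",np.round(s["qpos"],2),"p",np.round(s["eef_pos"],1),"psi",round(np.arctan2(R[1,1],R[0,1]),3),"ft",np.round(s["ft_force"],1),"tq",np.round(s["ft_torque"],2),"g",s["grasp_force"],s["gripper_width"])
if len(sys.argv)>1: print("shift tool m",np.round(R.T@(np.array(sys.argv[1:4],float)-s["eef_pos"])/1000,4))
E
python3 st.py 524.5 139 71
```

```text
clock: 2.1
eef_pos: [524.1, 137.8, 237.2]
tool_rot: [[-0.938, 0.346, -0.0], [0.346, 0.938, -0.0], [0.0, -0.0, -1.0]]
ft_force: [-0.3, 0.0, 0.0]
gripper_width: 0.999
grasp_force: 0.0
clock: 3.22
eef_pos: [523.7, 138.9, 237.2]
tool_rot: [[-0.748, -0.663, -0.0], [-0.663, 0.748, -0.0], [0.0, 0.0, -1.0]]
ft_force: [-0.1, 0.0, -0.4]
gripper_width: 1.002
grasp_force: 0.0
t 3.225 q [ 0.21 -0.18  1.73 -0.    1.59 -2.08] p [523.7 138.9 237.2] psi 2.296 ft [-0.1  0.  -0.4] tq [ 0.08  0.06 -0.  ] g 0.0 1.0017180479834407
shift tool m [-0.0007 -0.0005  0.1662]
```

```bash
python3 -m pendant '0 0 0.025 0 0.093;0 0 0.025 0 0.093;0 0 0.025 0 0.093;0 0 0.025 0 0.093;0 0 0.025 0 0.093;0 0 0.02 0 0.093;0 0 0.015 0 0.093;0 0 0.006 0 0.093;0 0 0 0 0.05;0 0 0 0 0.03;0 0 0 0 0.03;0 0 0 0 0.03;0 0 0 0 0.03;0 0 0 0 0.03' 15
python3 st.py
```

```text
clock: 4.97
eef_pos: [523.8, 138.9, 71.5]
tool_rot: [[-0.748, -0.664, 0.0], [-0.664, 0.748, 0.0], [-0.0, -0.0, -1.0]]
ft_force: [-0.4, 0.6, 0.5]
gripper_width: 0.406
grasp_force: 0.0
t 4.975 q [ 0.21 -0.08  1.91  0.    1.31 -2.08] p [523.8 138.9  71.5] psi 2.297 ft [-0.4  0.6  0.5] tq [ 0.08  0.06 -0.02] g 0.0 0.4063481125183418
```

```bash
python3 -m pendant '0 0 0 0 0.03;0 0 0 0 0.03;0 0 0 0 0.03'
python3 -m pendant '0 0 0 0.125 0.03;0 0 0 0.125 0.03;0 0 0 0.125 0.03;0 0 0 0.125 0.03;0 0 0 0.125 0.03;0 0 0 0.125 0.03;0 0 0 0.125 0.03;0 0 0 0.125 0.03;0 0 0 0 0.03;0 0 0 0 0.03'
python3 st.py
python3 - <<'E'
from h import *
p,_=capture("scene");np.save("s1.npy",p);a=cv2.resize(p[160:240,270:370,::-1],None,fx=5,fy=5,interpolation=cv2.INTER_CUBIC)
q,_=capture("top");np.save("t1.npy",q);b=cv2.resize(q[180:260,190:250,::-1],None,fx=5,fy=5,interpolation=cv2.INTER_CUBIC)
cv2.imwrite("pics/d1.png",np.hstack([a,b]))
E
```

```text
clock: 5.35
eef_pos: [523.6, 139.2, 71.5]
tool_rot: [[-0.748, -0.664, -0.0], [-0.664, 0.748, 0.0], [0.0, 0.001, -1.0]]
ft_force: [-4.3, 3.5, 3.1]
gripper_width: 0.382
grasp_force: 15.0
clock: 6.6
eef_pos: [523.7, 141.3, 71.5]
tool_rot: [[-0.963, 0.27, 0.0], [0.27, 0.963, 0.005], [0.001, 0.005, -1.0]]
ft_force: [-1.0, 23.0, -1.6]
gripper_width: 0.388
grasp_force: 15.0
t 6.6 q [ 0.21 -0.08  1.91  0.    1.3  -1.08] p [523.7 141.3  71.5] psi 1.298 ft [-1.  23.  -1.6] tq [3.97 0.19 0.04] g 14.998259246349335 0.38790743417988743
```

View pics/d1.png

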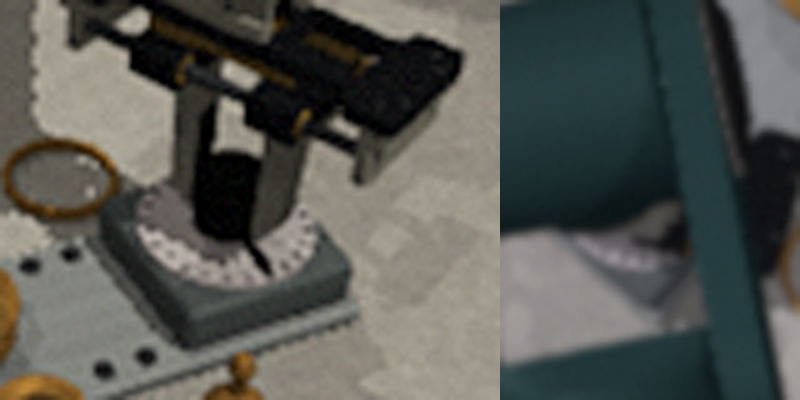

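The pointer tip now sits at or near the zero mark (scene px about 323,214). The side force means the knob axis lies about 2 mm further in +y. I'll release, lift and check from above.

```bash
python3 -m pendant '0 0 0 0 0.045;0 0 0 0 0.093;0 0 0 0 0.093;0 0 0 0 0.093;0 0 0 0 0.093;0 0 0 0 0.093;0 0 -0.03 0 0.093;0 0 -0.03 0 0.093;0 0 -0.03 0 0.093;0 0 -0.03 0 0.093'
python3 st.py 645.5 36 191
```

```text
clock: 7.95
eef_pos: [523.7, 138.9, 192.5]
tool_rot: [[-0.963, 0.27, 0.0], [0.27, 0.963, -0.0], [-0.0, -0.0, -1.0]]
ft_force: [1.2, 0.2, -0.3]
gripper_width: 1.004
grasp_force: 0.0
t 7.95 q [ 0.21 -0.16  1.79 -0.    1.52 -1.08] p [523.7 138.9 192.5] psi 1.297 ft [ 1.2  0.2 -0.3] tq [0.01 0.   0.03] g 0.0 1.0035463071979602
shift tool m [-0.1451 -0.0661  0.0015]
```

```bash
python3 -m pendant '-0.0242 -0.0111 0 0 0.093;-0.0242 -0.0111 0 0 0.093;-0.0242 -0.0111 0 0 0.093;-0.0242 -0.0111 0 0 0.093;-0.0242 -0.0111 0 0 0.093;-0.0242 -0.0111 0 0 0.093;0 0 0 -0.13 0.093;0 0 0 -0.13 0.093;0 0 0 -0.13 0.093;0 0 0 -0.13 0.093;0 0 0 -0.13 0.093;0 0 0 0 0.093'
python3 st.py 645.5 35.5 72
python3 - <<'E'
from h import *
p,_=capture("scene");np.save("s2.npy",p);a=cv2.resize(p[180:230,290:350,::-1],None,fx=6.6,fy=6.6,interpolation=cv2.INTER_CUBIC)
q,_=capture("top");np.save("t2.npy",q);b=cv2.resize(q[190:240,190:250,::-1],None,fx=6.6,fy=6.6,interpolation=cv2.INTER_CUBIC)
cv2.imwrite("pics/d2.png",np.hstack([a,b]))
E
```

```text
clock: 9.45
eef_pos: [645.8, 35.0, 190.6]
tool_rot: [[-0.93, -0.366, -0.001], [-0.366, 0.931, -0.0], [0.001, 0.0, -1.0]]
ft_force: [0.9, 0.1, -0.1]
gripper_width: 0.997
grasp_force: 0.0
t 9.45 q [ 0.01  0.07  1.56 -0.    1.51 -1.93] p [645.8  35.  190.6] psi 1.946 ft [ 0.9  0.1 -0.1] tq [0.09 0.04 0.02] g 0.0 0.997490684146632
shift tool m [-0.      0.0006  0.1186]
```

View pics/d2.png

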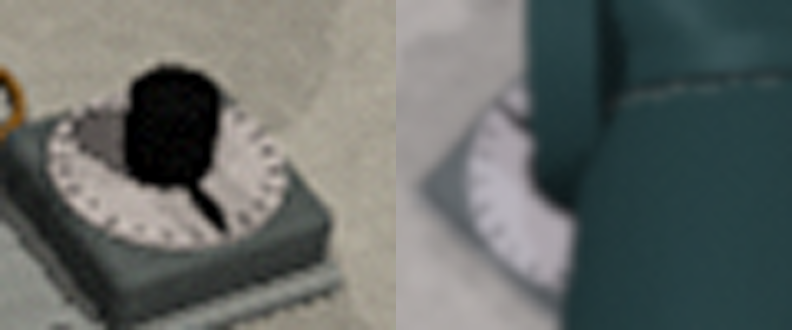

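The pointer lies over the long mark (scene crop about (208,207)). I'll put a number on the remaining angle.

Run:
```python
from h import *
C=np.array([523.5,140.]);g=0
def dark(p,z,r0,r1,n="scene"):
    ys,xs=np.mgrid[195:222:.25,305:340:.25].reshape(2,-1)
    P=ray(n,np.c_[xs,ys],z)[:,:2]-C;r=np.hypot(*P.T);a=np.degrees(np.arctan2(P[:,1],P[:,0]))
    v=cv2.remap(p.max(2).astype(np.float32),xs.astype(np.float32)[None],ys.astype(np.float32)[None],1)[0]
    o=[]
    for lo in np.arange(r0,r1,2):
        m=(r>lo)&(r<lo+2)&(a>20)&(a<80);w=np.clip(110-v[m],0,None)
        o.append((lo,round((a[m]*w).sum()/w.sum(),1),int(v[m].min())))
    return o
s0=np.load("s_p.npy") if 0 else np.load("scene_p.npy");s2=np.load("s2.npy")
print("mark before",dark(s0,45,34,46));print("now z50",dark(s2,50,24,44));print("now z45",dark(s2,45,34,48))
```

```text
mark before [(np.int64(34), np.float64(46.0), 48), (np.int64(36), np.float64(46.0), 31), (np.int64(38), np.float64(46.4), 21), (np.int64(40), np.float64(46.6), 41), (np.int64(42), np.float64(47.3), 21), (np.int64(44), np.float64(47.9), 59)]
now z50 [(np.int64(24), np.float64(41.0), 3), (np.int64(26), np.float64(41.5), 7), (np.int64(28), np.float64(41.7), 11), (np.int64(30), np.float64(41.8), 8), (np.int64(32), np.float64(42.4), 6), (np.int64(34), np.float64(43.0), 0), (np.int64(36), np.float64(43.1), 3), (np.int64(38), np.float64(43.2), 0), (np.int64(40), np.float64(43.1), 4), (np.int64(42), np.float64(43.0), 14)]
now z45 [(np.int64(34), np.float64(48.0), 0), (np.int64(36), np.float64(47.8), 4), (np.int64(38), np.float64(47.5), 17), (np.int64(40), np.float64(47.1), 21), (np.int64(42), np.float64(46.7), 23), (np.int64(44), np.float64(46.3), 67), (np.int64(46), np.float64(46.5), 97)]
```

Run:
```python
from h import *
def ang(n,p,z,box,C,a0,a1,r0,r1):
    ys,xs=np.mgrid[box[1]:box[3]:.25,box[0]:box[2]:.25].reshape(2,-1)
    P=ray(n,np.c_[xs,ys],z)[:,:2]-C;r=np.hypot(*P.T);a=np.degrees(np.arctan2(P[:,1],P[:,0]))
    v=cv2.remap(p.max(2).astype(np.float32),xs.astype(np.float32)[None],ys.astype(np.float32)[None],1)[0]
    m=(r>r0)&(r<r1)&(a>a0)&(a<a1);w=np.clip(95-v[m],0,None)
    c=(P[m]*w[:,None]).sum(0)/w.sum();return round(float(np.degrees(np.arctan2(c[1],c[0]))),1),np.round(c+C,1)
s0=np.load("scene_p.npy");t0=np.load("top_p.npy");s2=np.load("s2.npy");t2=np.load("t2.npy")
B=(300,180,345,222);T=(196,194,240,236)
for C in ([523.5,140],[525.5,140],[523.5,142]):
  C=np.array(C,float);print(C)
  print(" scene mark",ang("scene",s0,45,B,C,30,65,36,46)," blade0",ang("scene",s0,50,B,C,80,130,26,40)," blade now",ang("scene",s2,50,B,C,20,70,26,40))
  print(" top mark",ang("top",t0,45,T,C,30,65,36,46)," blade0",ang("top",t0,50,T,C,85,130,26,40)," mark now",ang("top",t2,45,T,C,30,65,36,46))
```

```text
[523.5 140. ]
 scene mark (46.4, array([551.5, 169.3]))  blade0 (101.9, array([516.9, 171.2]))  blade now (42.5, array([548.1, 162.6]))
 top mark (45.3, array([552.2, 169. ]))  blade0 (106.4, array([515.3, 167.9]))  mark now (33.9, array([554.4, 160.8]))
[525.5 140. ]
 scene mark (48.5, array([551.9, 169.8]))  blade0 (105.4, array([517., 171.]))  blade now (45.0, array([549. , 163.5]))
 top mark (47.4, array([553. , 169.9]))  blade0 (110.1, array([515.4, 167.5]))  mark now (31.6, array([558., 160.]))
[523.5 142. ]
 scene mark (44.4, array([551.9, 169.8]))  blade0 (103.2, array([516.4, 172.2]))  blade now (40.1, array([548.9, 163.4]))
 top mark (43.3, array([552.9, 169.8]))  blade0 (107.6, array([515. , 168.9]))  mark now (32.2, array([554.4, 161.4]))
```

The two views disagree by a few degrees, so I'll move aside for a clear top view.

```bash
python3 -m pendant '0.0122 -0.031 0 0 0.093;0.0122 -0.031 0 0 0.093;0.0122 -0.031 0 0 0.093;0.0122 -0.031 0 0 0.093;0.0122 -0.031 0 0 0.093;0.0122 -0.031 0 0 0.093;0 0 0 0 0.093' | head -2
python3 - <<'E'
from h import *
ps=[capture("top")[0] for _ in range(4)];p=np.mean(ps,0).astype(np.uint8);np.save("t3.npy",p)
t0=np.load("top_p.npy")
f=lambda q:cv2.resize(q[193:238,195:240,::-1],None,fx=8.8,fy=8.8,interpolation=cv2.INTER_CUBIC)
cv2.imwrite("pics/d3.png",np.clip(np.hstack([f(t0),f(p)]).astype(float)*1.5,0,255).astype(np.uint8))
E
```

```text
clock: 10.42
eef_pos: [645.6, -166.3, 191.0]
```

View pics/d3.png

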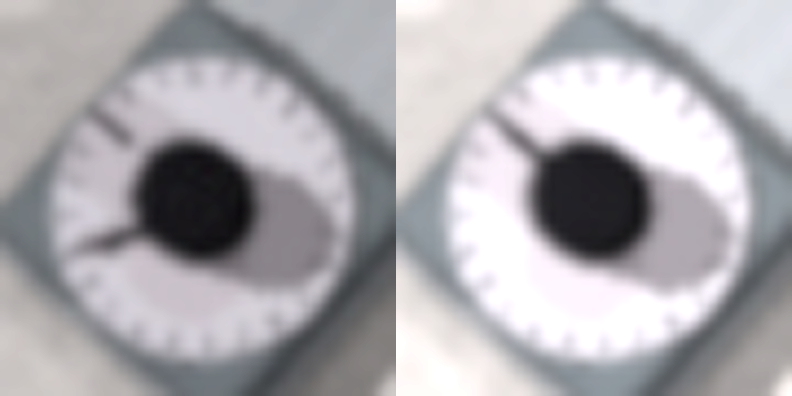

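Before and after side by side: the blade is now collinear with the zero mark (about (92,108)→(145,155) in the right half). I'll measure the offset.

Run:
```python
from h import *
def ang(p,z,C,r0,r1,a0=20,a1=80):
    ys,xs=np.mgrid[194:236:.2,196:240:.2].reshape(2,-1)
    P=ray("top",np.c_[xs,ys],z)[:,:2]-C;r=np.hypot(*P.T);a=np.degrees(np.arctan2(P[:,1],P[:,0]))
    v=cv2.remap(p.max(2).astype(np.float32),xs.astype(np.float32)[None],ys.astype(np.float32)[None],1)[0]
    o=[]
    for lo in np.arange(r0,r1,2):
        m=(r>lo)&(r<lo+2)&(a>a0)&(a<a1);w=np.clip(np.median(v[m])*.85-v[m],0,None);o.append(round(float((a[m]*w).sum()/w.sum()),1))
    return o
t0=np.load("top_p.npy");t3=np.load("t3.npy")
for C in ([526.2,140.1],[524.5,139]):
  print(C,"mark",ang(t0,45,C,34,46),"now",ang(t3,50,C,24,42),"blade0",ang(t0,50,C,24,40,85,130))
```

```text
Traceback (most recent call last):
cv2.error: OpenCV(4.12.0) /io/opencv/modules/imgproc/src/imgwarp.cpp:1713: error: (-215:Assertion failed) dst.cols < SHRT_MAX && dst.rows < SHRT_MAX && src.cols < SHRT_MAX && src.rows < SHRT_MAX in function 'remap'
```

Run:
```python
from h import *
def ang(p,z,C,r0,r1,a0=20,a1=80):
    ys,xs=np.mgrid[194:236:.25,196:240:.25].reshape(2,-1)
    P=ray("top",np.c_[xs,ys],z)[:,:2]-C;r=np.hypot(*P.T);a=np.degrees(np.arctan2(P[:,1],P[:,0]))
    v=cv2.remap(p.max(2).astype(np.float32),xs.astype(np.float32)[None],ys.astype(np.float32)[None],1)[0]
    o=[]
    for lo in np.arange(r0,r1,2):
        m=(r>lo)&(r<lo+2)&(a>a0)&(a<a1);w=np.clip(np.median(v[m])*.85-v[m],0,None);o.append(round(float((a[m]*w).sum()/w.sum()),1))
    return o
t0=np.load("top_p.npy");t3=np.load("t3.npy")
for C in ([526.2,140.1],[524.5,139]):
  print(C,"mark",ang(t0,45,C,34,46),"now",ang(t3,50,C,24,42),"blade0",ang(t0,50,C,24,40,85,130))
```

```text
[526.2, 140.1] mark [47.9, 47.7, 48.0, 47.9, 48.3, 48.4] now [48.3, 48.2, 48.3, 48.4, 48.4, 48.5, 48.5, 48.3, 48.3] blade0 [111.6, 111.5, 111.8, 111.6, 111.1, 110.1, 109.9, 109.7]
[524.5, 139] mark [46.9, 47.0, 47.1, 47.2, 47.2, 47.6] now [46.3, 47.1, 47.1, 47.3, 47.4, 47.5, 47.7, 47.7, 47.5] blade0 [106.9, 107.3, 107.7, 107.9, 107.6, 107.1, 106.7, 106.7]
```

The dial is within about 0.5° of zero, so on to the nut.

```bash
python3 -m pendant '-0.0122 0.031 0 0 0.093;-0.0122 0.031 0 0 0.093;-0.0122 0.031 0 0 0.093;-0.0122 0.031 0 0 0.093;-0.0122 0.031 0 0 0.093;-0.0122 0.031 0 0 0.093;0 0 0 0 0.093;0 0 0 0 0.093'
python3 st.py 645 34 74
```

```text
clock: 11.62
eef_pos: [645.5, 35.8, 191.5]
tool_rot: [[-0.93, -0.368, 0.0], [-0.368, 0.93, -0.0], [0.0, -0.0, -1.0]]
ft_force: [0.1, -0.5, -0.0]
gripper_width: 1.0
grasp_force: 0.0
t 11.625 q [ 0.02  0.07  1.57 -0.    1.51 -1.93] p [645.5  35.8 191.5] psi 1.948 ft [ 0.1 -0.5 -0. ] tq [ 0.04 -0.02  0.02] g 0.0 0.9999628769122386
shift tool m [ 0.0011 -0.0014  0.1175]
```

```bash
python3 -m pendant '0.0011 -0.0014 0.02 0 0.093;0 0 0.025 0 0.093;0 0 0.025 0 0.093;0 0 0.02 0 0.093;0 0 0.015 0 0.093;0 0 0.01 0 0.093;0 0 0.0022 0 0.07;0 0 0 0 0.03;0 0 0 0 0.03;0 0 0 0 0.03;0 0 0 0 0.03;0 0 0 0 0.03;0 0 0 0 0.03;0 0 0 0 0.03;0 0 0 0 0.03' 20
python3 st.py
```

```text
clock: 13.5
eef_pos: [644.8, 34.7, 74.5]
tool_rot: [[-0.93, -0.368, -0.001], [-0.368, 0.93, 0.001], [0.0, 0.001, -1.0]]
ft_force: [-3.4, 6.8, 3.2]
gripper_width: 0.423
grasp_force: 20.0
t 13.5 q [ 0.01  0.14  1.68  0.    1.32 -1.93] p [644.8  34.7  74.5] psi 1.947 ft [-3.4  6.8  3.2] tq [ 1.15  0.68 -0.01] g 19.98762756586075 0.4234661921898242
```

```bash
python3 -m pendant '0 0.0007 0.0001 0.12 0.03;0 0 0.0001 0.12 0.03;0 0 0.0001 0.12 0.03;0 0 0.0001 0.12 0.03;0 0 0.0001 0.12 0.03;0 0 0.0001 0.12 0.03;0 0 0.0001 0.12 0.03;0 0 0.0001 0.12 0.03;0 0 0.0001 0.12 0.03;0 0 0.0001 0.12 0.03;0 0 0.0001 0.12 0.03;0 0 0.0001 0.12 0.03;0 0 0 0 0.03'
python3 st.py
```

```text
clock: 15.12
eef_pos: [645.1, 35.9, 73.6]
tool_rot: [[-0.484, 0.875, 0.001], [0.875, 0.484, 0.002], [0.002, 0.002, -1.0]]
ft_force: [0.5, 11.0, 2.4]
gripper_width: 0.423
grasp_force: 20.0
t 15.125 q [ 0.02  0.14  1.68  0.    1.31 -0.49] p [645.1  35.9  73.6] psi 0.506 ft [ 0.5 11.   2.4] tq [ 1.78 -0.08 -0.04] g 19.98849481344223 0.42348455893746795
```

```bash
for i in 1; do python3 -m pendant '0.001 0.0006 0.0001 0.1 0.03;0 0 0 0.1 0.03;0 0 0.0001 0.1 0.03;0 0 0 0.1 0.03;0 0 0 0 0.03' >/dev/null; done; python3 st.py; python3 -m pendant '0 0 0.0001 0.1 0.03;0 0 0 0.1 0.03;0 0 0 0 0.03' >/dev/null; python3 st.py;python3 -m pendant '0 0 0.0001 0.1 0.03;0 0 0 0.1 0.03;0 0 0 0 0.03' >/dev/null; python3 st.py
```

```text
t 15.75 q [ 0.02  0.14  1.68  0.    1.31 -0.09] p [645.4  36.3  73.3] psi 0.106 ft [3.3 4.1 1. ] tq [ 0.7  -0.53 -0.09] g 19.984845221042633 0.42394097019270377
t 16.125 q [0.02 0.14 1.68 0.   1.31 0.11] p [645.6  36.3  73.2] psi -0.094 ft [5.7 5.4 0.2] tq [ 0.74 -0.78 -0.06] g 19.983782172203064 0.42693781179638124
t 16.5 q [0.02 0.14 1.68 0.   1.31 0.31] p [645.7  36.2  73.1] psi -0.294 ft [ 7.3  4.4 -1.7] tq [ 0.75 -1.12 -0.03] g 19.982581436634064 0.4251715952664291
```

```bash
python3 -m pendant '0.0005 0 0.0001 0.1 0.03;0 0 0 0.1 0.03;0 0 0 0 0.03' >/dev/null; python3 st.py; python3 -m pendant '0 0 0.0001 0.1 0.03;0 0 0 0.1 0.03;0 0 0 0 0.03' >/dev/null; python3 st.py;python3 -m pendant '0 0 0.0001 0.1 0.03;0 0 0 0.1 0.03;0 0 0 0 0.03' >/dev/null; python3 st.py
```

```text
t 16.875 q [0.02 0.14 1.68 0.   1.31 0.51] p [645.9  36.3  73. ] psi -0.495 ft [ 7.9  0.9 -1.3] tq [ 0.1  -1.18 -0.06] g 19.982296228408813 0.4262838139512999
t 17.25 q [0.02 0.14 1.68 0.   1.31 0.71] p [646.   36.2  72.9] psi -0.695 ft [ 8.9  1.  -1.9] tq [ 0.08 -1.43 -0.04] g 19.981273412704468 0.42815920727241563
t 17.625 q [ 0.02  0.15  1.68 -0.    1.31  0.91] p [646.2  36.1  72.8] psi -0.895 ft [10.   0.5 -2.9] tq [-0.06 -1.65 -0.05] g 19.9802166223526 0.42599453150701955
```

```bash
python3 -m pendant '0 0 0.0001 0.1 0.03;0 0 0 0.1 0.03;0 0 0 0 0.03' >/dev/null; python3 st.py; python3 -m pendant '0 0 0.0001 0.1 0.03;0 0 0 0.1 0.03;0 0 0 0 0.03' >/dev/null; python3 st.py;python3 -m pendant '0 0 0.0001 0.1 0.03;0 0 0 0.1 0.03;0 0 0 0 0.03' >/dev/null; python3 st.py
```

```text
t 18.0 q [ 0.02  0.15  1.68 -0.    1.31  1.11] p [646.3  35.9  72.7] psi -1.095 ft [11.3 -1.4 -3.8] tq [-0.22 -1.82 -0.03] g 19.979149997234344 0.4236278534480298
t 18.375 q [ 0.02  0.14  1.68 -0.    1.31  1.31] p [645.5  35.4  72.7] psi -1.295 ft [ 3.4 -5.   2.3] tq [-1.   -0.34  0.21] g 20.00154733657837 0.424442423890118
t 18.75 q [ 0.02  0.14  1.68 -0.    1.31  1.51] p [645.5  35.5  72.7] psi -1.495 ft [ 1.6 -4.6  3.1] tq [-0.96 -0.14  0.14] g 20.001879036426544 0.42751288848237307
```

The torque changed sign and rose near psi ≈ -1.2, which suggests the stop. To confirm, I'll turn further with a firmer grip.

```bash
python3 -m pendant '0 0 0 0 0.03;0 0 0 0 0.03;0 0 0 0.08 0.03;0 0 0 0.08 0.03' 40 >/dev/null; python3 st.py; python3 -m pendant '0 0 0 0.08 0.03;0 0 0 0 0.03;0 0 0 0 0.03'  >/dev/null; python3 st.py
```

```text
t 19.25 q [ 0.02  0.14  1.68 -0.    1.31  1.67] p [645.6  35.5  72.7] psi -1.655 ft [17.4 -5.7  0.6] tq [-1.13 -2.95  0.65] g 39.99830782413483 0.4211850212462291
t 19.625 q [ 0.02  0.14  1.68 -0.    1.31  1.75] p [645.8  35.4  72.8] psi -1.733 ft [ 4.7 -5.   1.9] tq [-0.95 -0.59  0.39] g 40.000829100608826 0.4269580799377343
```

Torque rises with grip (0.65 N m), so the nut is bottomed. Now back it off a quarter turn, with pictures before and after.

```bash
python3 -c "
from h import *
np.save('n1.npy',capture('scene')[0])"
python3 -m pendant '0 0 0 -0.12 0.03;0 0 -0.0001 -0.12 0.03;0 0 -0.0001 -0.12 0.03;0 0 0 -0.12 0.03;0 0 -0.0001 -0.12 0.03;0 0 -0.0001 -0.12 0.03;0 0 0 -0.12 0.03;0 0 -0.0001 -0.12 0.03;0 0 -0.0001 -0.12 0.03;0 0 0 -0.12 0.03;0 0 -0.0001 -0.12 0.03;0 0 -0.0001 -0.12 0.03;0 0 -0.0001 -0.13 0.03;0 0 0 0 0.03;0 0 0 0 0.03;0 0 0 0 0.03;0 0 0 0 0.03' >/dev/null; python3 st.py
python3 - <<'E'
from h import *
a=np.load("n1.npy");b=capture("scene")[0]
f=lambda q:cv2.resize(q[180:240,235:350,::-1],None,fx=6.5,fy=5,interpolation=cv2.INTER_CUBIC)
cv2.imwrite("pics/n.png",np.clip(np.vstack([f(a),f(b)])[:600].astype(float)*1.4,0,255).astype(np.uint8))
E
```

```text
t 21.8 q [ 0.02  0.14  1.68 -0.    1.31  0.18] p [645.7  35.7  73.7] psi -0.167 ft [ 4.1 -3.9  5.1] tq [-0.85 -0.56  0.12] g 40.001657009124756 0.41985583661657144
```

View pics/n.png

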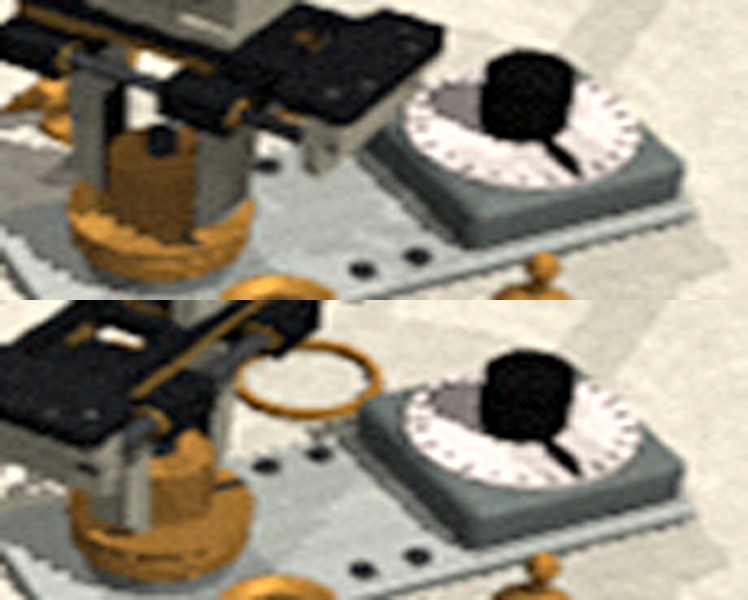

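The bar on the flange moved from the front (264,228) to the right (271,217), and the pointer is unchanged. A quick angle check, then hand in.

Run:
```python
from h import *
P=np.vstack([ray("scene",[(264.2,228)],50),ray("scene",[(270.7,217)],51)])[:,:2]-[645.5,35]
a=np.arctan2(P[:,1],P[:,0]);print(P,a,a[1]-a[0])
s=observe();print(s["clock"],s["grasp_force"],np.abs(s["joint_vel"]).max())
```

```text
[[ 21.09945159  22.25904663]
 [-19.986489    21.8393283 ]] [0.81213614 2.3119245 ] 1.499788351221314
21.85 40.00164091587067 0.0020218052295145604
```

```bash
python3 -c "
from cell import *
print(finish_job())"
```

```text
the job is handed in; nothing more can be done
None
```

The job is handed in: the dial pointer measured within about 0.5° of zero, and the nut was bottomed out, then backed off about a quarter turn (1.50 rad from the flange bar in the camera, 1.57 rad from the wrist) and is still gripped at 40 N. No verdict came back from `finish_job()`, and I did not measure the bystanders at the end.

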